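Clamp a loaf in the ratchet loaf clamp and hold it for slicing

TASK

Take the brown tin loaf from the cooling board and set it lengthwise, upright and centred on the narrow raised rest of the loaf clamp, between the pad and the fixed jaw, and let go of it; then pump the clamp's red trigger towards the black grip, as often as needed, until the spring pad presses the loaf firmly against the fixed jaw with about half of the pad's spring travel pressed in. Move the jaw with the trigger only, and never press the pad in nearly to the end of its travel, which crushes the loaf; leave the other things on the counter alone. Finish with the fingers still squeezing the trigger, holding the loaf clamped: do not let go.

Things in the scene. Friction and masses are not known exactly. Their poses are not given: they have to be found in the camera images.
- loaf: brown tin loaf with a round top and three pale cuts, 110 mm long (its x axis), 50 mm wide (y; flat sides up to 33 mm, then a half-round top), 58 mm high, 300 g. Origin at the centre of its underside, z up. It starts flat on a dark wooden cooling board 16 mm thick
- clamp: fixed loaf clamp on a wooden base plate 450 x 140 x 18 mm. Origin on the counter (z = 0); its x axis is the squeezing direction, from trigger end to fixed jaw; z up. In its frame: base plate x -260 to 190 mm; narrow wooden rest x 55 to 135 mm, 30 mm wide, top at z = 45 mm; head of two gold cheeks x -185 to -85 mm, top at z = 84 mm
- rest_top (a point): centre of the top of the narrow rest, 95 mm along +x of the clamp's origin, 45 mm above the counter, axes as the clamp. A loaf centred on it touches the fixed jaw with its end; a loaf set up to 25 mm short of that (towards -x) still rests steadily and is pushed along by the pad
- stop_jaw: the fixed jaw, a gold plate 20 mm thick, 70 mm wide, top at z = 100 mm, with a rubber face at x = +150 mm in the clamp's frame. This body's frame coincides with the clamp's frame
- jaw_block: the moving gold jaw block, 24 x 60 mm, z 48 to 100 mm, at clamp x -75 to -51 mm when joint jaw is 0, with its toothed bar (16 mm wide, z 54 to 71 mm) running back from it through the head to clamp x = -260 mm. Its frame is the clamp's frame shifted along +x by joint jaw. The robot must not push it
- pad_face: black rubber pad 10 mm thick, 56 mm wide, z 49 to 99 mm, on two red spring stems in front of the jaw block. Its front face is at clamp x = -25 mm + joint jaw - joint pad. Its frame is the clamp's frame shifted along +x by joint jaw minus joint pad
- jaw (a joint): advance of the moving jaw along the clamp's +x, m; 0 fully back, up to 0.085. Friction (11 N) holds it where it is left, also under the pad's load. It starts somewhere from 0.012 to 0.040, which leaves a gap of 53 to 25 mm to a loaf that touches the fixed jaw
- pad (a joint): how far the spring pad is pressed in towards the jaw block, m: 0 free (16 mm of the red stems showing), 0.016 bottomed; 600 N/m, so 8 mm is about 5 N. From about 4 to 12 mm is a firm grip; over 13.5 mm crushes the loaf
- trigger (a joint): travel of the red trigger towards the black grip (clamp +x), m: 0 released, 0.016 fully squeezed. A 2 to 4 N spring brings it back when let go. Its pawl catches the bar's teeth (pitch 5 mm): after 5 to 9 mm of free travel in each stroke the jaw moves with it, mm for mm (about 10 mm a full stroke), and stays on the return. Squeezing takes about 15 N, up to 22 N against a loaf
- trigger_blade: red upright trigger blade 8 mm thick (x), 44 mm wide (y), from z = 80 to 150 mm. Released, it spans clamp x -149 to -141 mm. Its frame is the clamp's frame shifted along +x by joint trigger
- grip_face (a point): point on the +x face of the fixed black grip post, at clamp x = -105 mm, 130 mm above the counter. The post is 12 mm thick (x -117 to -105 mm), 44 mm wide, top at z = 150 mm. Post and released trigger measure 44 mm over their outer faces, 28 mm fully squeezed; pinch them from above, the fingers closing along the clamp's x
- bun: round golden bread bun, 62 mm wide, 40 mm high, lying on the cooling board beyond the loaf. Leave it alone
- jam_jar: jam jar with a red cap, 68 mm wide, 90 mm high, behind the clamp. Leave it alone
- cup: white mug, 80 mm wide, 70 mm high, behind the clamp. Leave it alone
- rabbit: white ceramic rabbit figurine, 72 mm wide, 156 mm high, behind the clamp. Leave it alone
- card_holder: blank white price card in a dark wooden foot, 50 x 80 x 99 mm, behind the clamp. Leave it alone
- bread_knife: bread knife lying flat to the left of the cooling board, 320 x 26 x 18 mm, its handle to its -x end. Leave it alone

How it is judged (in metres and radians):
On the way, in this order (a step that is already met when the one before it is completed fails the run):
1. the loaf lies upright, lengthwise and centred on the narrow rest, let go, the pad not yet touching it (z of loaf in the frame of rest_top between -0.003 and 0.005 m and y of loaf in the frame of rest_top between -0.011 and 0.011 m and angle between the x axis of loaf and the x axis of clamp, either way round below 0.15 rad and angle between loaf's own z axis and vertical below 0.1 rad and linear speed of loaf below 0.02 m/s and contact force between each of the fingers, pad_face and loaf below 0.3 N), for 0.2 s.
2. the pad has been pumped onto the loaf (contact force between pad_face and loaf above 0.8 N and velocity of joint jaw below 0.1 m/s), for 0.05 s.
At the end, for the whole second after the job is handed in: loaf upright on the rest (height 5 mm, centred 11 mm, in line 0.15 rad), still, untouched by the fingers, between pad (over 1.5 N) and fixed jaw (over 0.8 N), the pad pressed in 3.5 to 12 mm; the fingers push the trigger (over 1 N), which is at least 1.5 mm in (z of loaf in the frame of rest_top between -0.003 and 0.005 m and y of loaf in the frame of rest_top between -0.011 and 0.011 m and angle between the x axis of loaf and the x axis of clamp, either way round below 0.15 rad and angle between loaf's own z axis and vertical below 0.1 rad and linear speed of loaf below 0.02 m/s and contact force between the fingers and loaf below 0.3 N and value of joint pad between 0.0035 and 0.012 m and contact force between pad_face and loaf above 1.5 N and contact force between stop_jaw and loaf above 0.8 N and contact force between the fingers and trigger_blade above 1 N and value of joint trigger above 0.0015 m); the arm keeps its last pose, push and grip.
It fails at once if the loaf is crushed: the pad is pressed in more than 13.5 mm (value of joint pad above 0.0135 m).
It fails at once if the robot pushes the moving jaw or its pad directly (contact force between the arm and jaw_block above 2 N).
It fails at once if the robot pushes the moving jaw or its pad directly (contact force between the fingers and jaw_block above 2 N).
It fails at once if the loaf falls off the board or the clamp (height (world z) of loaf below 0.01 m).
It fails at once if a bystander is disturbed (moved over 40 mm) (distance of any of bun, jam_jar, cup, rabbit, card_holder, bread_knife from where it was at the start of the episode above 0.04 m).
It also fails if it takes over 72 s, if anything falls off the work surface, if the arm or the gripper's body presses on something with over 40 N, if the wrist force passes 120 N, or if a joint passes its speed limit or range.

ROBOT

A 6-joint arm with a two-finger parallel gripper is mounted at the origin on the work surface. World frame = base frame: x ahead of the robot, y to its left, z up, the work surface at z = 0. Lengths are in mm, angles in rad, forces in N, time in s.
With the tool pointing down it reaches from about 350 to 975 mm from the base axis. Payload 7.1 kg.
Tool frame: the origin (TCP) lies on the front face of the gripper's body, between the roots of the fingers; the fingertips stand 80 mm ahead of it and the grasp point (between the pads) lies 61 mm ahead of it (env.tips_ahead is the distance from the TCP to the fingertips, in mm); z points along the fingers, y is the line along which they close (so a half turn about z gives the same grasp; the last joint's range is limited). The gripper opens to 88 mm and grips with 3 to 60 N. Pads are 20 mm wide; open, the fingers measure 115 mm over their backs; the gripper's body (75 mm by 178 mm) begins 61 mm behind the grasp point.
Start: joints at [1.229, 0.423, 1.63, -0, 1.089, -0.019], TCP at [198.233, 592.713, 302.675] pointing down, gripper open.
Joint ranges: [-3, 3], [-0.9, 2.11], [0.09, 2.58], [-1.31, 4.45], [0.11, 2.69], [-2.54, 2.54]. Speed limits (rad/s): [2.39, 2.39, 3.01, 3.14, 3.14, 3.14].

INTERFACE

Orientations are given as a unit quaternion [x, y, z, w].
In Python, from station import env gives the robot as it stands. Calls block until the motion is done:
- env.reach(position, orientation): joint-space move of the TCP to a pose.
- env.move_l(position, rot=None, rate=150, f_stop=None): straight line of the TCP; rot=None keeps the orientation; rate is the mean speed in mm/s. With f_stop (N) it stops when the force on the tool has changed by that much, and returns True; else False.
- env.move_joints(angles): joint-space move.
- env.set_gripper(opening): finger opening in mm; the grip force is fixed at half the most; returns when the fingers have stopped.
- env.hold(seconds).
- env.ik(position, orientation): joint angles nearest the present ones, or None.
- env.read_state(): the state.
- env.camera(name): name is "scene" or "top"; returns the picture (384x512x3 uint8, blue, green, red); there is no depth.
- env.camera_params(name): a dict with "fx", "fy", "cx", "cy" (pixels), "pose" (4x4, takes a point from camera to world coordinates). Camera axes: x right, y up, looking along -z (the intrinsics and any distortion apply to the point x, -y, -z); pixel columns grow to the right and rows downward; lengths in mm; the calibration is good to about 2 mm. A picture is of the moment at which its call begins. camera_params takes no time and is no camera call.
A pose or a line that the arm cannot do raises env.IKError and nothing moves.
- env.sign_off(): hands the job in; it is judged then, once.
The state is a dict: "time_s": time; "qpos": joint angles; "dq": joint speeds; "tau": joint torques, N m; "tool_pos": TCP position; "orientation": TCP orientation; "force": force on the tool from outside, world axes, zero at the start; "wrist_torque": the same for the moment, N m; "width": finger opening in mm; "grip_force": force on a finger pad.
Only numpy, scipy, OpenCV 4.12 (cv2) and the standard library are available. Lean on these libraries where they do the work, as an engineer would, in place of code of your own. Each camera call takes 0.05 s, during which the arm holds its last target. There are 200 camera calls.

## Working session

There is one attempt and no reset: what is moved stays moved. The work goes in short steps, each a Python script; the robot and the scene stay as the last script left them, time stands still between calls to the robot, and variables do not carry over. Pictures are saved under pics/ and viewed, at most 10 in all, crops included, and the job is handed in when it is done.

```bash
mkdir -p pics
python3 - <<'E'
from station import env
import cv2,numpy as np
for n in("scene","top"):
    cv2.imwrite(f"pics/{n}0.png",env.camera(n)); p=env.camera_params(n)
    print(n,{k:(np.round(v,3).tolist()) for k,v in p.items()})
s=env.read_state();print(s["time_s"],s["orientation"],s["width"])
E
```

```text
scene {'fx': 424.211, 'fy': 424.211, 'cx': 259.285, 'cy': 192.457, 'pose': [[-0.887, -0.302, 0.349, 1037.955], [0.461, -0.617, 0.638, 904.922], [0.022, 0.727, 0.686, 944.886], [0.0, 0.0, 0.0, 1.0]]}
top {'fx': 483.227, 'fy': 483.227, 'cx': 255.602, 'cy': 184.73, 'pose': [[0.003, 0.986, -0.169, 387.044], [-1.0, 0.006, 0.019, 143.326], [0.02, 0.169, 0.985, 1262.864], [0.0, 0.0, 0.0, 1.0]]}
0.1 [ 1.60670513e-01  9.87007854e-01 -6.86354691e-04 -1.09782902e-04] 87.58701890541874
```

View pics/top0.png

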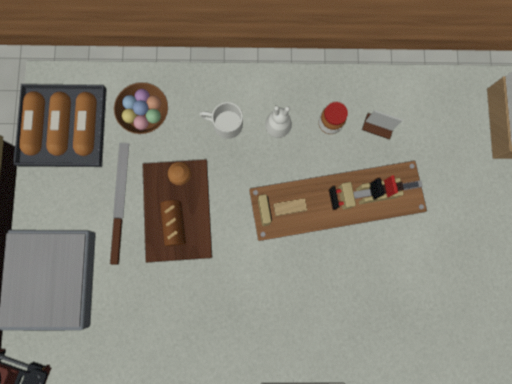

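View pics/scene0.png

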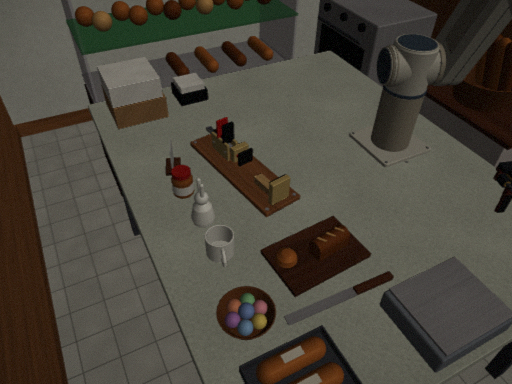

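The top view shows the loaf at about px (172,222), running nearly vertical, with the bun at (179,174). The clamp plate spans (250,190) to (425,210), with the fixed jaw at left (265,209) and the trigger at (391,186). I'll segment these next.

```bash
cat > h.py <<'E'
import cv2,numpy as np
from station import env
def ray(n,uv):
    p=env.camera_params(n);T=np.array(p["pose"])
    d=np.array([(uv[0]-p["cx"])/p["fx"],-(uv[1]-p["cy"])/p["fy"],-1.])
    return T[:3,3],T[:3,:3]@d
def onz(n,uv,z):
    o,d=ray(n,uv);return (o+d*(z-o[2])/d[2])
def proj(n,P):
    p=env.camera_params(n);T=np.array(p["pose"]);c=T[:3,:3].T@(np.array(P)-T[:3,3])
    return np.array([p["cx"]+p["fx"]*c[0]/-c[2],p["cy"]-p["fy"]*c[1]/-c[2]])
E
python3 - <<'E'
from h import *
t=cv2.imread("pics/top0.png");s=cv2.imread("pics/scene0.png")
hsv=cv2.cvtColor(t,cv2.COLOR_BGR2HSV)
for p in [(165,240),(172,225),(172,203),(150,200),(180,222),(300,225),(290,207),(265,209),(300,245)]: print(p,hsv[p[1],p[0]])
a=cv2.resize(t[155:270,135:215],None,fx=5,fy=5,interpolation=cv2.INTER_CUBIC)
b=cv2.resize(t[155:245,240:432],None,fx=4,fy=4,interpolation=cv2.INTER_CUBIC)
cv2.imwrite("pics/loaf.png",a);cv2.imwrite("pics/clamp.png",b)
E
```

```text
(165, 240) [ 12 165 108]
(172, 225) [ 13 157 101]
(172, 203) [ 12 163  91]
(150, 200) [ 10 141  74]
(180, 222) [ 12 188  57]
(300, 225) [ 14 126 125]
(290, 207) [ 19  88 160]
(265, 209) [ 23  81 160]
(300, 245) [ 40  15 158]
```

View pics/loaf.png

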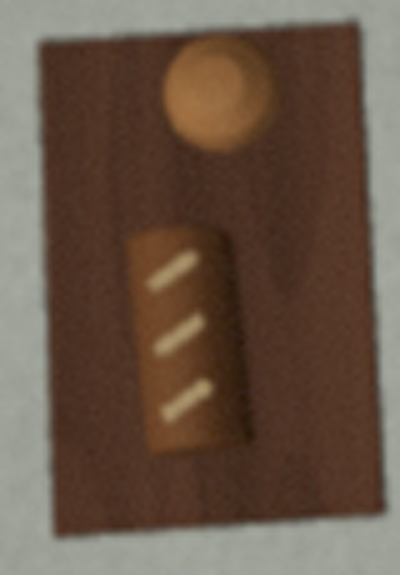

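View pics/clamp.png

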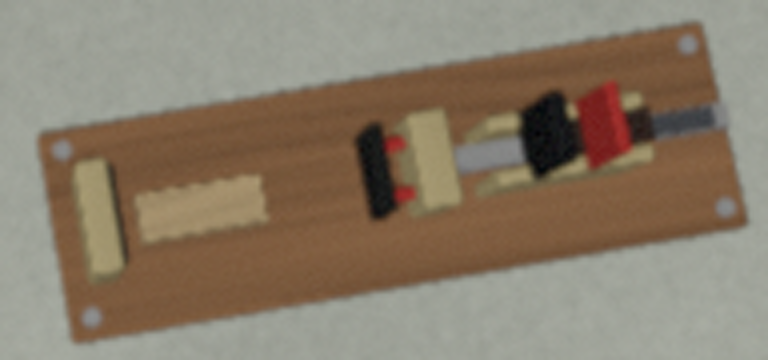

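Loaf cuts are centred near top px (169,209), (171,222) and (172,235). In the clamp view, jaw block, pad, black grip and red blade are all distinct, and the pad is well clear of the rest. Next I'll measure both.

```bash
cat > meas.py <<'E'
from h import *
def rot(a): return np.array([[np.cos(a),-np.sin(a)],[np.sin(a),np.cos(a)]])
def sub(mask):
    cs=cv2.findContours(mask,cv2.RETR_EXTERNAL,cv2.CHAIN_APPROX_NONE)[0]
    return sorted(cs,key=cv2.contourArea)[::-1]
K=4
def plate(t):
    hsv=cv2.cvtColor(cv2.resize(t,None,fx=K,fy=K,interpolation=cv2.INTER_CUBIC),cv2.COLOR_BGR2HSV)
    m=cv2.inRange(hsv,(0,50,40),(179,255,255)); z=np.zeros_like(m); z[155*K:245*K,240*K:435*K]=m[155*K:245*K,240*K:435*K]
    z=cv2.morphologyEx(z,cv2.MORPH_CLOSE,np.ones((25,25)));z=cv2.morphologyEx(z,cv2.MORPH_OPEN,np.ones((25,25)))
    r=cv2.minAreaRect(sub(z)[0]);return (cv2.boxPoints(r)+.5)/K-.5
E
python3 - <<'E'
from meas import *
t=cv2.imread("pics/top0.png")
c=plate(t);W=np.array([onz("top",p,18)[:2] for p in c])
print("corners",c.round(1).tolist(),W.round(1).tolist(),[np.linalg.norm(W[i]-W[i-1]).round(1) for i in range(4)])
# screws from view, crop/4
scr=np.array([(62,150),(92,317),(687,44),(726,207)])/4+[240,155]
S=np.array([onz("top",p,19)[:2] for p in scr]);print("screws",S.round(1).tolist(),"mean",S.mean(0).round(1))
x=W.mean(0); d=(S[:2].mean(0)-S[2:].mean(0));a=np.arctan2(d[1],d[0]);ctr=(x+S.mean(0))/2
print("centre",x,S.mean(0),"yaw",a)
def cl(px,z): return ((onz("top",np.array(px)/4+[240,155],z)[:2]-ctr)@rot(a)+[-35,0]).round(1)
print("rest corners",[cl(p,45) for p in [(137,200),(262,177),(267,218),(142,240)]])
print("jaw front top edge(100)",[cl(p,100) for p in [(75,165),(87,278)]],"pad front",[cl(p,99) for p in[(358,135),(373,217)]])
print("blade top(150)",[cl(p,150) for p in [(580,100),(613,84),(632,150),(595,165)]])
# cuts
hsv=cv2.cvtColor(cv2.resize(t,None,fx=K,fy=K,interpolation=cv2.INTER_CUBIC),cv2.COLOR_BGR2HSV)
m=cv2.inRange(hsv,(8,0,125),(30,140,255));z=np.zeros_like(m);z[198*K:248*K,155*K:190*K]=m[198*K:248*K,155*K:190*K]
P=[]
for q in sub(z)[:3]:
    M=cv2.moments(q);uv=(np.array([M['m10'],M['m01']])/M['m00']+.5)/K-.5;P.append(onz("top",uv,73.5)[:2]);print("cut",cv2.contourArea(q),uv,P[-1])
for p in [(127,237),(232,235),(252,440),(148,452)]: print("loaf crop corner z49/16",onz("top",np.array(p)/5+[135,155],49)[:2].round(1),onz("top",np.array(p)/5+[135,155],16)[:2].round(1))
E
```

```text
corners [[248.5, 188.0], [417.6000061035156, 159.3000030517578], [426.6000061035156, 212.10000610351562], [257.5, 240.8000030517578]] [[592.0, 137.5], [672.1, -311.2], [531.2, -327.1], [454.9, 113.8]] [np.float64(139.1), np.float64(455.9), np.float64(141.8), np.float64(447.5)]
screws [[580.0, 119.3], [471.7, 99.7], [653.5, -294.2], [545.1, -314.2]] mean [562.6 -97.3]
centre [562.54930973 -96.75461532] [562.57188465 -97.33916716] yaw 1.7465173354839185
rest corners [array([134.7, -11.4]), array([ 53.5, -12.5]), array([55.3, 13.9]), array([136.1,  14.2])]
jaw front top edge(100) [array([172.5, -32.5]), array([177.2,  36.5])] pad front [array([ -1.6, -21.6]), array([-0.6, 29.4])]
blade top(150) [array([-124.6,  -13.3]), array([-146. ,  -19.4]), array([-148.4,   21. ]), array([-124.9,   26. ])]
cut 611.0 [171.3396754  234.83681124] [465.54719775 325.88384549]
cut 599.5 [169.90530303 221.89300111] [497.22482831 330.42337732]
cut 571.5 [168.67348352 208.92924322] [529.23853211 334.50714663]
loaf crop corner z49/16 [548.6 359.8] [553.  365.7]
loaf crop corner z49/16 [549.9 307. ] [554.4 311.4]
loaf crop corner z49/16 [447.1 294.1] [448.7 298.2]
loaf crop corner z49/16 [440.9 345.5] [442.4 351. ]
```

```bash
cat >> h.py <<'E'
from scipy.spatial.transform import Rotation as R
ctr=np.array([562.6,-97.]);A=1.7465;Y0=1.5
def cw(x,y=0.): # clamp -> world xy
    c,s=np.cos(A),np.sin(A);return ctr+np.array([c*(x+35)-s*(y+Y0),s*(x+35)+c*(y+Y0)])
def q(th): # tool down, tool y at world angle th
    f=(th+np.pi/2)/2
    return [np.cos(f),np.sin(f),0,0]
E
python3 - <<'E'
from h import *
print("rabbit",onz("top",(279,133),0)[:2],onz("top",(280,110),150)[:2])
for nm,xy,z,th in [("loaf",(497,329),101,1.705),("place",cw(88),131,.176),("place+",cw(88),131,3.317),("pump",cw(-119),190,1.7465)]:
  for t in (th,th-np.pi):
    j=env.ik([*xy,z],q(t));print(nm,np.round(xy,1),round(t,2),None if j is None else np.round(j,2))
L=[497,329];o=q(1.705)
env.set_gripper(88)
env.reach([*L,200],o); env.move_l([*L,101],rate=120)
env.set_gripper(40); s=env.read_state();print(s["time_s"],s["width"],s["grip_force"],s["force"])
cv2.imwrite("pics/grasp.png",np.hstack([cv2.resize(env.camera("scene")[160:340,200:420],None,fx=2,fy=2)]))
env.move_l([*L,230],rate=150);s=env.read_state();print(s["time_s"],s["width"],s["grip_force"],s["force"])
E
```

```text
rabbit [746.17905224  55.85824705] [760.68010302  63.54593365]
loaf [497 329] 1.71 [ 0.56  0.67  1.79 -0.    0.69 -1.14]
loaf [497 329] -1.44 [ 0.56  0.67  1.79 -0.    0.69  2.  ]
place [539.6  23.8] 0.18 [ 0.02  0.56  1.91 -0.    0.67 -0.15]
place [539.6  23.8] -2.97 None
place+ [539.6  23.8] 3.32 None
place+ [539.6  23.8] 0.18 [ 0.02  0.56  1.91 -0.    0.67 -0.15]
pump [ 575.8 -180. ] 1.75 [-0.32  0.54  1.75 -0.    0.86 -2.07]
pump [ 575.8 -180. ] -1.4 [-0.32  0.54  1.75 -0.    0.86  1.07]
3.4917 49.50539613607355 30.000348072499037 [ 0.16834833 -2.00462152  3.67795748]
4.55 49.69194270361528 29.999519046396017 [ 0.72100517 -0.68363668 -2.55049678]
```

View pics/grasp.png

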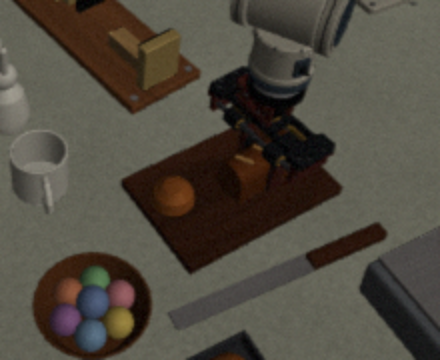

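The fingers hold the loaf across its width (49.7 mm), it lifted, and the bun is untouched. Next I'll place it.

Run:
```python
from h import *
P=cw(86);o=q(.176)
env.reach([*P,230],o); env.move_l([*P,140],rate=100)
cv2.imwrite("pics/pre.png",env.camera("top"))
f=env.move_l([*P,127],rate=15,f_stop=3)
s=env.read_state();print(f,s["time_s"],s["tool_pos"],s["force"])
env.set_gripper(88); env.hold(.3)
env.move_l([*P,250],rate=150); env.reach([*cw(-119),250],q(-1.395)); env.hold(.1)
t=env.camera("top");sc=env.camera("scene");s=env.read_state();print(s["time_s"],s["force"])
cv2.imwrite("pics/top1.png",t);cv2.imwrite("pics/scene1.png",sc)
v=np.vstack([cv2.resize(t[150:250,235:435],None,fx=3.5,fy=3.5)[:, :640],cv2.resize(sc[110:220,180:340],None,fx=4,fy=4)])
cv2.imwrite("pics/placed.png",cv2.resize(v,None,fx=.75,fy=.75))
```

```text
True 7.4833 [539.93436063  21.8647454  130.09763436] [0.14323637 0.12149855 3.95233653]
10.8167 [ 0.56347323 -0.04444732  0.06575041]
```

View pics/placed.png

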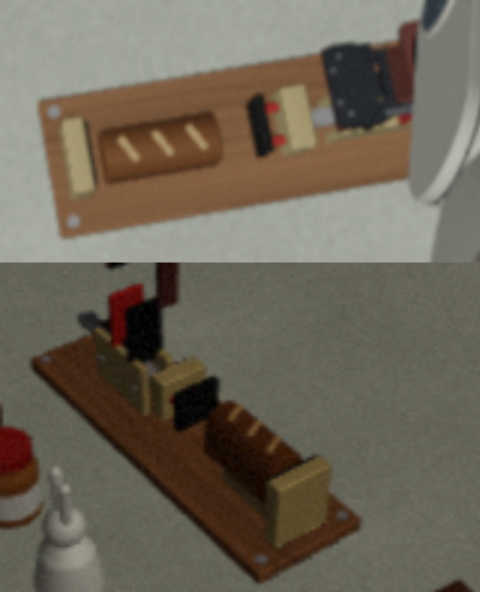

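The loaf sits upright and in line on the rest, let go, a few mm short of the fixed jaw; the pad is about 30 mm away. Next I'll build a pad/jaw gauge from top-view profiles and check the loaf's centring.

```bash
cat > gauge.py <<'E'
from h import *
def prof(t,ys,xs=np.arange(-70,160,.5),z=99.5):
    uv=np.array([[proj("top",[*cw(x,y),z]) for x in xs] for y in ys],np.float32)
    return xs,cv2.remap(t,uv[...,0],uv[...,1],cv2.INTER_CUBIC)
E
python3 - <<'E'
from gauge import *
t=cv2.imread("pics/top1.png")
xs,im=prof(t,np.arange(-40,41,.5))
cv2.imwrite("pics/rect.png",cv2.resize(im,None,fx=1.7,fy=3))
m=im[60:101].mean(0) # y -10..10
print([(int(x),*map(int,c)) for x,c in zip(xs[::4],m[::4])][:50])
E
```

```text
Traceback (most recent call last):
  File "gauge.py", line 3, in prof
    uv=np.array([[proj("top",[*cw(x,y),z]) for x in xs] for y in ys],np.float32)
                  ~~~~^^^^^^^^^^^^^^^^^^^^
  File "h.py", line 10, in proj
    p=env.camera_params(n);T=np.array(p["pose"]);c=T[:3,:3].T@(np.array(P)-T[:3,3])
ValueError: time passes only in moves, steps and waits
```

```bash
sed -i 's/env.camera_params(n)/CP[n]/; s/^from station import env/&\nCP={n:env.camera_params(n) for n in ("top","scene")}/' h.py
python3 - <<'E'
from gauge import *
t=cv2.imread("pics/top1.png")
xs,im=prof(t,np.arange(-40,41,.5))
cv2.imwrite("pics/rect.png",cv2.resize(im,None,fx=1.7,fy=3))
m=im[60:101].mean(0) # y -10..10
print([(int(x),*map(int,c)) for x,c in zip(xs[::4],m[::4])][:50])
E
```

```text
[(-70, 123, 130, 133), (-68, 124, 131, 134), (-66, 124, 129, 132), (-64, 121, 126, 130), (-62, 119, 124, 129), (-60, 117, 122, 128), (-58, 109, 118, 126), (-56, 101, 124, 134), (-54, 104, 140, 152), (-52, 109, 148, 161), (-50, 111, 149, 162), (-48, 111, 149, 162), (-46, 111, 150, 163), (-44, 112, 151, 164), (-42, 113, 151, 164), (-40, 113, 152, 164), (-38, 114, 153, 166), (-36, 114, 154, 166), (-34, 108, 147, 159), (-32, 94, 130, 142), (-30, 86, 119, 131), (-28, 84, 117, 128), (-26, 83, 116, 128), (-24, 79, 111, 127), (-22, 71, 100, 126), (-20, 62, 91, 125), (-18, 54, 79, 113), (-16, 40, 57, 81), (-14, 28, 34, 42), (-12, 24, 25, 24), (-10, 25, 27, 25), (-8, 25, 27, 25), (-6, 21, 24, 22), (-4, 20, 21, 21), (-2, 20, 22, 22), (0, 26, 33, 41), (2, 40, 57, 79), (4, 55, 81, 112), (6, 61, 90, 124), (8, 62, 90, 124), (10, 62, 90, 124), (12, 62, 90, 123), (14, 61, 89, 123), (16, 60, 89, 123), (18, 61, 89, 123), (20, 61, 90, 123), (22, 61, 90, 123), (24, 61, 89, 123), (26, 61, 89, 123), (28, 59, 87, 120)]
```

View pics/rect.png

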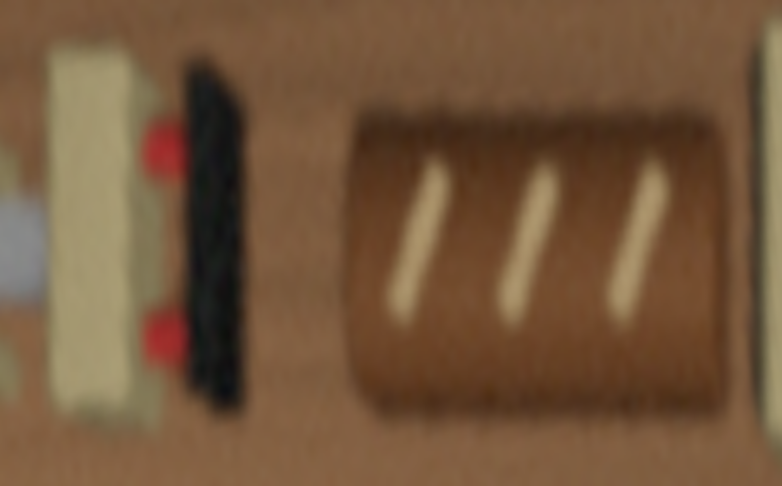

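The rectified view shows block back edge x≈-55, pad back edge ≈-15.5, loaf 33–142 mm, and loaf about 3 mm off the clamp axis, which is within tolerance. The jaw is at about 19.5 mm and needs about 53 mm of advance. I'll make the first strokes and gauge them.

```bash
cat >> gauge.py <<'E'
def cross(xs,g,lev,lo,hi,rising):
    for i in range(len(xs)-1):
        if lo<=xs[i]<hi and ((g[i]<lev<=g[i+1]) if rising else (g[i]>=lev>g[i+1])):
            return xs[i]+.5*(lev-g[i])/(g[i+1]-g[i])
    return np.nan
def gauge(tag=None):
    t=env.camera("top")
    if tag: cv2.imwrite(f"pics/{tag}.png",t)
    xs,im=prof(t,np.arange(-14,9,.5)-2,np.arange(-70,140,.5));m=im.mean(0);g=m[:,1];w=m[:,1]-m[:,0]
    pb=cross(xs,g,60,-60,120,False)          # into black pad
    pf=cross(xs,g,45,pb+4,pb+40,True)
    bf=cross(xs[::-1]*1,g[::-1],138,pb-45,pb-5,True) if pb==pb else np.nan  # block top front edge
    # sign fix: reversed step
    i=[k for k in range(len(xs)-1) if pb-45<xs[k]<pb and g[k]>=138>g[k+1]]
    bf=xs[i[-1]]+.5*(138-g[i[-1]])/(g[i[-1]+1]-g[i[-1]]) if i else np.nan
    s=env.read_state()
    print("t%.1f w%.1f gf%.1f F%s blockfront %.1f padback %.1f padfront %.1f gap %.1f"%(s["time_s"],s["width"],s["grip_force"],s["force"].round(1) if hasattr(s["force"],"round") else s["force"],bf,pb,pf,pb-bf))
    return bf,pb,pf
E
python3 - <<'E'
from gauge import *
P=cw(-119)
gauge()
env.move_l([*P,190],rate=120);gauge()
for w in (62,52,42,34,26): env.set_gripper(w);gauge("p%d"%w)
env.set_gripper(68);gauge("rel")
E
```

```text
t10.9 w87.9 gf0.0 F[0.1 0.3 0.9] blockfront -32.8 padback -16.8 padfront 1.1 gap 16.1
t11.6 w87.6 gf0.0 F[ 0.3  0.4 -0.9] blockfront -32.6 padback -16.6 padfront 1.0 gap 16.0
t12.2 w62.1 gf0.0 F[0.3 0.  0.3] blockfront -32.7 padback -16.6 padfront 1.0 gap 16.1
t12.7 w52.0 gf1.2 F[ 0.1 -2.  -1.2] blockfront -32.6 padback -16.6 padfront 1.0 gap 16.1
t13.1 w41.8 gf5.4 F[  0.9 -12.1  -4.1] blockfront -32.6 padback -16.7 padfront 0.9 gap 15.9
t13.5 w34.4 gf7.2 F[  1.8 -14.9  -5.2] blockfront -29.5 padback -13.6 padfront 3.9 gap 15.9
t13.9 w27.6 gf30.0 F[ 1.3 -6.1 -2.4] blockfront -24.2 padback -8.2 padfront 9.1 gap 16.0
t14.7 w68.3 gf0.0 F[-0.5  0.6 -1.1] blockfront -24.1 padback -8.3 padfront 9.1 gap 15.8
```

The gauge is precise: about 8.4 mm per stroke, and gap = 16 − pad compression. Next I'll pump three more strokes.

Run:
```python
from gauge import *
for k in range(3):
    env.set_gripper(26);gauge();env.set_gripper(66);b=gauge("s%d"%k)
```

```text
t15.5 w27.8 gf30.0 F[ 1.2 -4.  -1.9] blockfront -14.1 padback 1.7 padfront 18.9 gap 15.8
t16.3 w65.6 gf0.0 F[ 0.2  0.2 -0. ] blockfront -14.0 padback 1.7 padfront 18.8 gap 15.7
t17.1 w27.6 gf30.0 F[ 1.  -4.1 -2.1] blockfront -4.4 padback 11.3 padfront 28.8 gap 15.7
t17.9 w66.4 gf0.0 F[-0.2  0.1 -0.6] blockfront -4.5 padback 11.3 padfront 28.8 gap 15.7
t18.6 w27.3 gf30.0 F[ 0.5 -4.1 -3.3] blockfront 5.6 padback 20.8 padfront 31.5 gap 15.2
t19.4 w66.3 gf0.0 F[ 0.4  0.4 -0.6] blockfront 5.5 padback 20.9 padfront 31.5 gap 15.4
```

Run:
```python
from gauge import *
for w in (40,34,30,26):
    env.set_gripper(w);b=gauge()
    if b[1]-b[0]<10: break
else:
    env.set_gripper(66);b=gauge("t0")
```

```text
t20.1 w40.2 gf7.3 F[  1.8 -14.6  -4. ] blockfront 7.0 padback 20.8 padfront 31.5 gap 13.8
t20.5 w34.5 gf8.0 F[  0.9 -15.7  -5.1] blockfront 9.7 padback 22.8 padfront 33.7 gap 13.2
t20.8 w30.7 gf12.3 F[ 1.  -8.3 -3. ] blockfront 13.3 padback 26.2 padfront 37.1 gap 12.9
t21.1 w27.5 gf30.0 F[-0.3 -3.2 -2.1] blockfront 15.5 padback 30.5 padfront 41.3 gap 15.0
t21.9 w66.2 gf0.0 F[-0.3 -1.1  1.3] blockfront 15.5 padback 30.5 padfront 41.2 gap 15.0
```

The pad has carried the loaf along. Now a fine stroke, stopping near half travel (gap ≈ 8) and holding.

Run:
```python
from gauge import *
for w in (42,39,37,35,34,33,32,31,30,29,28,27):
    env.set_gripper(w);b=gauge()
    if b[1]-b[0]<8.9: break
env.hold(.5);gauge("f")
```

```text
t22.6 w42.5 gf6.9 F[  1.3 -13.8  -5.2] blockfront 16.2 padback 30.5 padfront 41.3 gap 14.3
t22.9 w39.1 gf7.7 F[  1.5 -14.6  -5. ] blockfront 17.0 padback 30.9 padfront 41.7 gap 13.8
t23.2 w36.9 gf8.0 F[  1.4 -15.5  -5. ] blockfront 18.1 padback 30.9 padfront 41.6 gap 12.8
t23.5 w35.1 gf8.3 F[  1.4 -16.6  -6.6] blockfront 19.0 padback 30.9 padfront 41.7 gap 12.0
t23.8 w34.6 gf8.4 F[  1.2 -16.7  -5.7] blockfront 19.3 padback 31.0 padfront 41.7 gap 11.7
t24.1 w33.2 gf9.9 F[ -0.2 -15.5  -5.3] blockfront 20.1 padback 31.1 padfront 41.7 gap 11.0
t24.3 w32.4 gf11.6 F[  1.  -12.3  -4.4] blockfront 21.0 padback 31.4 padfront 41.6 gap 10.3
t24.6 w31.4 gf13.4 F[  1.  -10.5  -3.5] blockfront 22.0 padback 31.7 padfront 41.6 gap 9.7
t24.9 w30.2 gf15.1 F[ 1.1 -9.2 -4.5] blockfront 23.0 padback 31.9 padfront 41.9 gap 8.9
t25.4 w30.4 gf15.1 F[ 1.6 -8.5 -2.6] blockfront 23.0 padback 31.9 padfront 41.8 gap 8.9
```

Run:
```python
from gauge import *
t=cv2.imread("pics/f.png");sc=env.camera("scene")
xs,im=prof(t,np.arange(-40,41,.5))
cv2.imwrite("pics/fin.png",np.vstack([cv2.resize(im,(640,224)),cv2.resize(sc[120:212,180:340],(640,368))]))
```

```text
(no output)
```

View pics/fin.png

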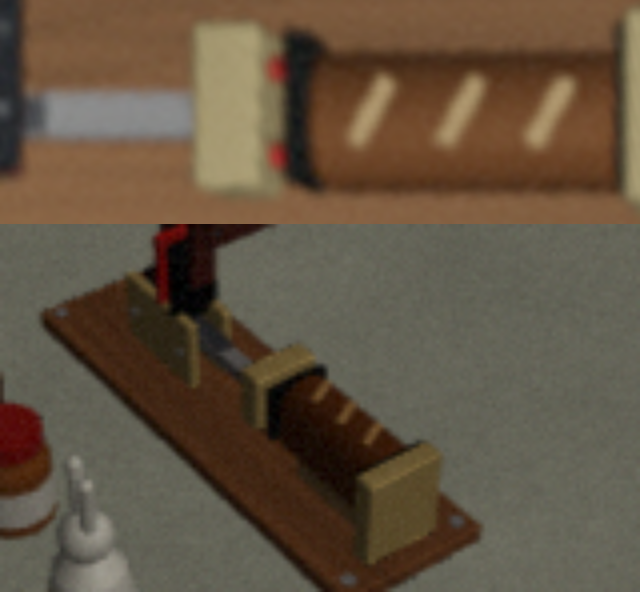

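The loaf lies straight and upright between the pad and the fixed jaw, with the pad about half pressed (stems at (277,68) and (277,155)). The fingers are still on the trigger, so I'm handing in.

```bash
python3 -c "
from station import env
print(env.sign_off())"
```

```text
the job is handed in; nothing more can be done
None
```

The job is handed in: the loaf is clamped upright on the rest against the fixed jaw, with the pad pressed in about 7–8 mm of its 16 mm by the camera gauge and the fingers still squeezing the trigger; the sign-off returned no pass/fail verdict.

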